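# Extraction on, then open the tall glaze-material jar

### The arm

A 7-joint arm with a two-finger parallel gripper is mounted at the origin on the work surface. World frame = base frame: x ahead of the robot, y to its left, z up, the work surface at z = 0. Lengths are in m, angles in rad, forces in N, time in s.
With the tool pointing down it reaches from about 0.425 to 0.825 m from the base axis. Payload 3.6 kg.
Tool frame: the origin (TCP) lies where the fingers leave the gripper's body, on its centre line; the fingertips stand 73 mm ahead of it and the grasp point (between the pads) lies 54 mm ahead of it; z points along the fingers, y is the line along which they close (so a half turn about z gives the same grasp; the last joint's range is limited). The gripper opens to 85 mm and grips with 20 to 120 N. Pads are 22 mm wide; open, the fingers measure 114 mm over their backs; the gripper's body (76 mm by 85 mm) begins 54 mm behind the grasp point. The pads swing forward as they close: fully open they stand 13 mm farther back than shut.
Start: joints at [1.143, 0.615, -0.013, 1.423, 0.008, 1.103, -0.04], TCP at [0.254, -0.598, 0.304] pointing down, gripper open.
Joint ranges: [-3.12, 3.12], [-0.3, 2.06], [-1.34, 1.32], [0.26, 2.42], [-1.36, 4.5], [0.01, 1.98], [-2.84, 2.84]. Speed limits (rad/s): [2.79, 2.79, 3.14, 3.14, 3.14, 3.14, 3.14].

### API

Orientations are given as a unit quaternion [x, y, z, w].
In Python, from station import arm, snapshot, camera_info, ticket gives the robot as it stands. Calls block until the motion is done:
- arm.movep(position, orientation): joint-space move of the TCP to a pose.
- arm.line_to(position, velocity=0.15, ori=None): straight line of the TCP; ori=None keeps the orientation; velocity is the mean speed in m/s.
- arm.move_j(angles): joint-space move.
- arm.move_gripper(opening, effort=None): opening from 0.0 (shut) to 1.0 (fully open); effort is the grip in N (None keeps the last); returns when the fingers have stopped.
- arm.pause(seconds).
- arm.ik(position, orientation): joint angles nearest the present ones, or None.
- snapshot(name): name is "side" or "top" or "wrist"; returns the picture (384x512x3 uint8, blue, green, red); there is no depth.
- camera_info(name): a dict with "fx", "fy", "cx", "cy" (pixels), "dist_coeffs" ([k1, k2, p1, p2, k3] as OpenCV has them; the pictures are not rectified), "R" (3x3) and "t" (3): a world point X has camera coordinates R X + t; the wrist camera has in their place "T_tool_cam" (4x4, takes a point from camera to tool coordinates, whose origin is the TCP and whose axes are the flange's). Camera axes: x right, y down, z forward; pixel columns grow to the right and rows downward; lengths in m; the calibration is good to about 2 mm. A picture is of the moment at which its call begins: read the wrist's pose just before it. camera_info takes no time and is no camera call.
A pose or a line that the arm cannot do raises arm.MotionError and nothing moves.
- ticket.finish_job(): hands the job in; it is judged then, once.
Readings, each from a call of its own:
- arm.read_time(): time.
- arm.read_joint_positions(): joint angles.
- arm.read_dq(): joint speeds.
- arm.read_effort(): joint torques, N m.
- arm.read_tool_pos(): TCP position.
- arm.read_eef_rot(): TCP orientation.
- arm.read_ft_force(): force on the tool from outside, world axes, zero at the start.
- arm.read_wrist_torque(): the same for the moment, N m.
- arm.read_opening(): opening from 0.0 (shut) to 1.0 (fully open).
- arm.read_finger_force(): force on a finger pad.
Only numpy, scipy, OpenCV 4.12 (cv2) and the standard library are available. Lean on these libraries where they do the work, as an engineer would, in place of code of your own. Each camera call takes 0.05 s, during which the arm holds its last target. There are 200 camera calls.

### The job

This is the dusty end of the glaze bench, so first turn the pointer knob of the extraction fan's controller to its two-dot setting. Then unscrew the tight cap of the tall jar, which stands loose in a square well of the wooden rack that keeps it from turning: turn only until the thread lets go, lift the cap straight off and finish holding it level and still a finger's width or two (10 to 30 mm) over the open mouth, the jar still seated in its well. Do not lift the jar with the cap, and leave everything else on the bench where it is.

Things in the scene. Friction and masses are not known exactly. Their poses are not given: they have to be found in the camera images.
- fan_knob (a joint): Angle of the fan controller's pointer knob, rad, growing clockwise from above. Four sprung detents: 0 = off (small ring mark), 0.7 = one dot, 1.4 = two dots, 2.1 = three dots; stops just beyond the first and last. It takes 0.05 to 0.15 N m over the ridges; let go near a detent, it settles into it. Starts at off or at one dot.
- fan_knob_grip (a point): Point on the knob's axis at grip height, moving with the knob: x along the grip bar to its pointer end (white line), z up. The black knob is a 50 mm disc 7 mm thick with a grip bar 46 mm long, 13 mm wide and 22 mm high on it; the point lies 20 mm above the controller's face, 9 mm below the bar's top.
- fan_box: Extraction fan controller, a grey box 120 x 110 mm, 60 mm high, screwed to the bench left or right of the rack, knob in the middle of its top. Origin: centre of the underside. The pointer stands 1.05 rad minus the joint value counter-clockwise of the box's +x (the conduit side); the marks lie 37 mm from the axis, off on the left, three dots on the right as the robot sees them.
- rack: Pale beech block screwed to the bench, 106 x 310 mm and 40 mm high, with three square wells 74 mm wide and 28 mm deep in a row along its y, 100 mm apart. Origin at the centre of its underside; a seated jar's origin lies 12 mm above it.
- jar: The tall white plastic jar, 72 mm square, loose in one of the three wells with 1 mm play each side, 0.4 to 0.75 kg. Origin: centre of its underside, z up. Body 95 mm high, then a round neck 44 mm across, rim 117 mm above the origin. Its thread is three ramps round the neck, right-handed, 15 mm per turn: counter-clockwise from above opens.
- jar_mouth (a point): Centre of the jar's mouth in the plane of its rim, 117 mm above the jar's origin, fixed to the jar. The cap's three lugs run under the ramps: counter-clockwise from the cap's yaw zero on the jar it rises 2.5 mm, comes free at about 1.2 rad, and at 1.8 rad strikes the next ramps; about 1.5 rad is right for a straight lift. Lifted too soon, it takes the jar along.
- cap: The tall jar's grey ribbed screw cap, 62 mm across, 26 mm high, a loose part screwed tight. Origin: centre of its lower edge, z up; screwed on, 102 to 103 mm above the jar's origin, 7 mm clear of the jar's shoulder. Starts at yaw -0.1 to 0.1 rad relative to the jar. A sprung liner presses the rim with 20 to 30 N: it takes 0.3 to 0.6 N m to start; grip with 25 N or more.
- cap_mark (a point): Middle of a raised radial rib moulded on the cap's top face, 20 mm from the cap's axis along its x and 26 mm above its lower edge: it shows how far the cap is turned. With the cap at yaw zero it lies on the jar's +x side.
- short_jar_a: Short closed jar with the same footprint and cap, 76 mm high, in another well; leave it. Origin at the centre of its underside.
- short_jar_b: The second short closed jar, 76 mm high, in the remaining well; leave it. Origin at the centre of its underside.
- scale: White bench scale 135 x 125 mm, 40 mm high, steel pan, across the rack from the controller; leave it. Origin at the centre of its underside.
- sieve: Round steel sieve 120 mm across, 45 mm high; leave it. Origin at the centre of its underside.
- tool_cup: Terracotta cup 72 mm across, 100 mm high, with tool handles standing in it up to 160 mm; leave it. Origin at the centre of its underside.
- brush: Brush 170 mm long lying in front of the rack; leave it. Origin at its middle.
- scoop: Spoon 160 mm long lying in front of the rack; leave it. Origin at its middle.

How it is judged:
On the way, in this order (a step that is already met when the one before it is completed fails the run):
1. the extraction knob stands at two dots (within 0.15 rad) while the cap is still screwed on (value of joint fan_knob between 1.25 and 1.55 rad and z of cap in the frame of jar below 0.106 m), for 0.3 s.
2. the cap is off the thread, its lower edge above the mouth, and the jar has stayed in its well (z of cap in the frame of jar_mouth above 0.003 m and z of jar in the frame of rack below 0.016 m and angle between jar's own z axis and vertical below 0.06 rad), for 0.2 s.
At the end, for the whole second after the job is handed in: Knob at 1.4 rad (within 0.15). Gripper holds the cap (over 1 N), clear of the jar, still, lower edge 4 to 45 mm above the mouth, within 20 mm of its axis, tilt under 0.15 rad. Jar at rest in its well (raised under 4 mm, tilt under 0.06 rad) (value of joint fan_knob between 1.25 and 1.55 rad and z of jar in the frame of rack below 0.016 m and angle between jar's own z axis and vertical below 0.06 rad and z of cap in the frame of jar_mouth between 0.004 and 0.045 m and horizontal distance between cap and jar_mouth below 0.02 m and angle between cap's own z axis and vertical below 0.15 rad and contact force between the fingers and cap above 1 N and contact force between cap and jar below 0.1 N and linear speed of each of cap, jar below 0.02 m/s); the arm keeps its last pose, push and grip.
It fails at once if the jar is lifted more than 12 mm off the floor of its well (z of jar in the frame of rack above 0.024 m).
It fails at once if the cap, still down on the jar, is turned past where the thread lets go (over 2.1 rad) and forced under the next thread starts (x of cap_mark in the frame of jar below -0.0101 m and z of cap in the frame of jar below 0.108 m).
It fails at once if another thing on the bench is shifted by more than 20 mm (brush, spoon: 30 mm) (distance of any of short_jar_a, short_jar_b, scale, sieve, tool_cup from where it was at the start of the episode above 0.02 m or distance of any of brush, scoop from where it was at the start of the episode above 0.03 m).
It also fails if it takes over 54 s, if anything falls off the work surface, if the arm or the gripper's body presses on something with over 40 N, if the wrist force passes 120 N, or if a joint passes its speed limit or range.

## Working session

There is one attempt and no reset: what is moved stays moved. The work goes in short steps, each a Python script; the robot and the scene stay as the last script left them, time stands still between calls to the robot, and variables do not carry over. Pictures are saved under pics/ and viewed, at most 10 in all, crops included, and the job is handed in when it is done.

```bash
ls; mkdir -p pics
python3 - <<'E'
from station import arm, snapshot, camera_info
import cv2,numpy as np
for n in("top","side"):
    cv2.imwrite(f"pics/{n}0.png",snapshot(n)); c=camera_info(n); print(n,c)
print(camera_info("wrist")); print(arm.read_time(),arm.read_eef_rot(),arm.read_tool_pos())
E
```

```text
pics
top {'fx': 418.70165879715887, 'fy': 418.70165879715887, 'cx': 246.24125637469984, 'cy': 194.52933206332887, 'dist_coeffs': array([-0.1143962,  0.       ,  0.       ,  0.       ,  0.       ]), 'R': array([[ 0.02370312, -0.9997148 , -0.00291343],
       [-0.98343551, -0.0227931 , -0.17981956],
       [ 0.17970187,  0.00712746, -0.9836953 ]]), 't': array([-0.00110114,  0.5411608 ,  1.02457619])}
side {'fx': 354.6619148685023, 'fy': 354.6619148685023, 'cx': 261.14506004159176, 'cy': 193.809417011207, 'dist_coeffs': array([-0.10939644,  0.        ,  0.        ,  0.        ,  0.        ]), 'R': array([[ 0.97545169, -0.2189073 ,  0.02394979],
       [-0.08789668, -0.48675341, -0.86910603],
       [ 0.20191129,  0.84566584, -0.49404567]]), 't': array([-0.55528816,  0.15497775,  0.80182101])}
{'fx': 295.38044830073824, 'fy': 295.38044830073824, 'cx': 257.0762455562823, 'cy': 189.00055124242766, 'dist_coeffs': array([-0.01412004,  0.        ,  0.        ,  0.        ,  0.        ]), 'T_tool_cam': array([[-1.24732217e-03, -9.51526231e-01, -3.07565077e-01,
         7.69891790e-02],
       [ 9.99999078e-01, -1.35186882e-03,  1.26859746e-04,
         1.46300961e-04],
       [-5.36498014e-04, -3.07564635e-01,  9.51527040e-01,
        -6.93934134e-02],
       [ 0.00000000e+00,  0.00000000e+00,  0.00000000e+00,
         1.00000000e+00]])}
0.1 [ 9.79981699e-01  1.99084054e-01 -2.38254881e-04 -1.16292105e-03] [ 0.25341511 -0.59799591  0.30282411]
```

View pics/top0.png

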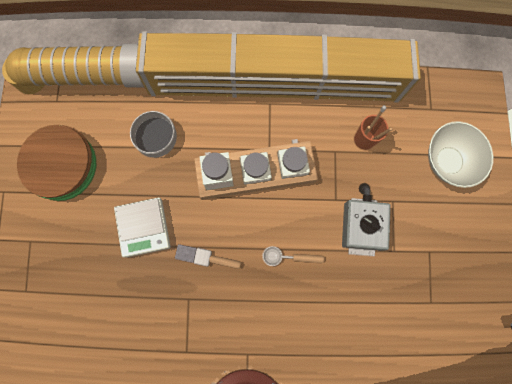

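View pics/side0.png

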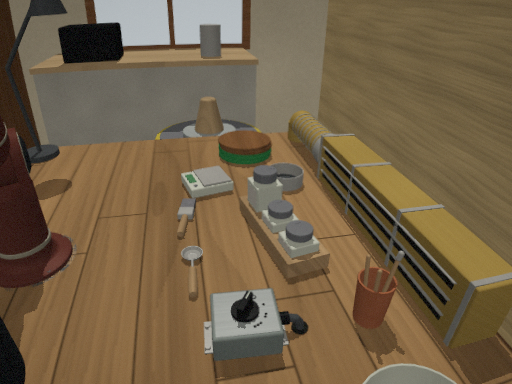

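```bash
cat > h.py <<'E'
from station import arm, snapshot, camera_info, ticket
import cv2, numpy as np
from scipy.spatial.transform import Rotation as Ro
def cam(n):
    """returns camera dict, R_wc, centre for the present moment"""
    c=camera_info(n)
    if n=="wrist":
        T=np.eye(4); T[:3,:3]=Ro.from_quat(arm.read_eef_rot()).as_matrix(); T[:3,3]=arm.read_tool_pos()
        T=T@c["T_tool_cam"]; R,o=T[:3,:3],T[:3,3]
    else: R=np.array(c["R"]).T; o=-R@c["t"]
    K=np.array([[c["fx"],0,c["cx"]],[0,c["fy"],c["cy"]],[0,0,1]])
    return K,c["dist_coeffs"],R,o
def ray(cm,uv,z):
    K,d,R,o=cm
    p=cv2.undistortPoints(np.array(uv,float).reshape(-1,1,2),K,d).reshape(-1,2)
    v=np.c_[p,np.ones(len(p))]@R.T
    return o+v*((z-o[2])/v[:,2])[:,None]
def down(yaw): # tool x axis at angle yaw in the world, z down
    return (Ro.from_euler("z",yaw)*Ro.from_euler("x",np.pi)).as_quat()
def look(name,n="wrist"):
    cm=cam(n); im=snapshot(n); cv2.imwrite(f"pics/{name}.png",im); return cm,im
E
python3 - <<'E'
from h import *
c=cam("top")
print("knob",ray(c,[[371,224]],.089)); print("cap",ray(c,[[215,166]],.14),ray(c,[[215,163]],.14))
print("rack corners",ray(c,[[202,197],[319,179]],.04)); print("box",ray(c,[[348,199],[391,201],[389,250],[346,249]],.06))
k=ray(c,[[371,224]],.089)[0]
for yaw in (0,np.pi/2,np.pi,-np.pi/2,-1,1,.5,-.5):
    print(yaw,arm.ik([k[0],k[1],.28],down(yaw)))
q=arm.read_eef_rot(); print(Ro.from_quat(q).as_matrix().round(2))
E
```

```text
knob [[ 0.46716402 -0.29732174  0.089     ]]
cap [[0.59160152 0.08677663 0.14      ]] [[0.59895439 0.08705865 0.14      ]]
rack corners [[ 0.53354243  0.12593971  0.04      ]
 [ 0.58831931 -0.17737196  0.04      ]]
box [[ 0.53346867 -0.24801317  0.06      ]
 [ 0.53077784 -0.35994219  0.06      ]
 [ 0.40563436 -0.35064483  0.06      ]
 [ 0.4065357  -0.24089291  0.06      ]]
0 [ 0.4890775   0.49023375  0.05768501  1.7405275  -0.03434077  0.91180809
 -1.00978266]
1.5707963267948966 [ 0.74248725  0.50803914 -0.32732521  1.73230014  0.19587312  0.93336235
  0.33656113]
3.141592653589793 [ 0.99224723  0.58478436 -0.73928772  1.72458125  0.45433511  1.01122153
  1.65932247]
-1.5707963267948966 [ 0.21252885  0.52710322  0.48684478  1.74930363 -0.29604026  0.9385209
 -2.32165971]
-1 [ 0.31147847  0.50610654  0.32928146  1.74623146 -0.19804655  0.92185132
 -1.8481967 ]
1 [ 0.65137271  0.49610203 -0.18753085  1.73524127  0.11172     0.92063354
 -0.15258824]
0.5 [ 0.57011039  0.4908025  -0.0645348   1.73788708  0.03838722  0.91412518
 -0.58106226]
-0.5 [ 0.40148918  0.49496301  0.19051576  1.7433625  -0.11382339  0.91400262
 -1.43151229]
[[ 0.92  0.39 -0.  ]
 [ 0.39 -0.92  0.  ]
 [-0.   -0.   -1.  ]]
```

Run:
```python
from h import *
t=arm.read_time()
arm.movep([.468,-.297,.26],down(.4)); arm.pause(.1)
print(arm.read_time()-t)
look("knob1")
```

```text
1.4916999999999998
```

View pics/knob1.png

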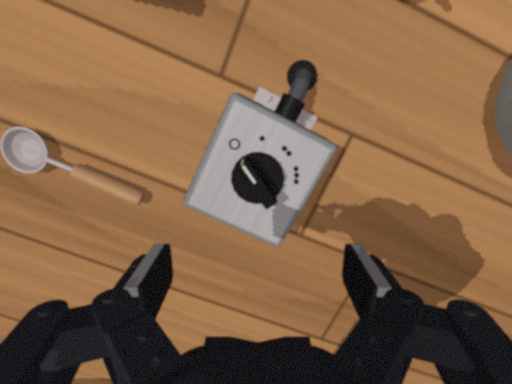

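Run:
```python
from h import *
c=cam("wrist"); im=cv2.imread("pics/knob1.png")
p=ray(c,[[237,95],[335,148],[279,243],[186,205]],.06); print(p,p.mean(0))
for a,b in((3,0),(2,1)): d=p[b]-p[a]; print("boxyaw",np.arctan2(d[1],d[0]),np.hypot(*d[:2]))
w=ray(c,[[257,184],[243,160]],.089); d=w[1]-w[0]; print("pointer",w,np.arctan2(d[1],d[0]))
m=ray(c,[[234,143],[262,138],[287,151],[296,175]],.06); print(m)
# least-squares circle through the four marks (37 mm radius)
from scipy.optimize import least_squares
s=least_squares(lambda x:np.hypot(*(m[:,:2]-x).T)-.037,p.mean(0)[:2]); print("axis",s.x,s.fun)
v=m[:,:2]-s.x; print(np.arctan2(v[:,1],v[:,0]))
```

```text
[[ 0.53065342 -0.25370653  0.06      ]
 [ 0.52215292 -0.35379452  0.06      ]
 [ 0.41324503 -0.34591597  0.06      ]
 [ 0.41617148 -0.2452612   0.06      ]] [ 0.47055571 -0.29966955  0.06      ]
boxyaw -0.07363656293551482 0.11479303138784427
boxyaw -0.07221566039472599 0.10919249353013452
pointer [[ 0.47078863 -0.29753605  0.089     ]
 [ 0.485516   -0.27880411  0.089     ]] 0.9045161765795273
[[ 0.49065967 -0.26651644  0.06      ]
 [ 0.50469241 -0.28833348  0.06      ]
 [ 0.50258832 -0.31422789  0.06      ]
 [ 0.48502573 -0.3315505   0.06      ]]
axis [ 0.46946338 -0.29758624] [ 6.11370923e-04 -5.76130333e-04  7.02864189e-05  3.59834492e-04]
[ 0.9721066   0.25684504 -0.4655578  -1.14114598]
```

Run:
```python
from h import *
x,y=.4695,-.2978
arm.move_gripper(.4,30)
arm.movep([x,y,.2],down(.975)); arm.line_to([x,y,.143]); 
print(arm.read_time(),arm.read_tool_pos(),arm.read_ft_force().round(1))
arm.move_gripper(0,30); print("open",arm.read_opening()*85,arm.read_finger_force(),arm.read_ft_force().round(1))
j=np.array(arm.read_joint_positions()); print(j.round(3))
j[6]-=1.4; arm.move_j(j); arm.pause(.2)
print(arm.read_time(),arm.read_joint_positions()[6],arm.read_ft_force().round(1),arm.read_wrist_torque().round(2),arm.read_opening()*85)
arm.move_gripper(.4); arm.line_to([x,y,.24]); arm.pause(.2)
c,im=look("knob2"); print(arm.read_time())
```

```text
3.2333 [ 0.47027436 -0.29800003  0.1439555 ] [-0.4  0.7  0.1]
open 12.259250636214624 30.550405383110046 [-0.8  0.9  6.8]
[ 0.627  0.682 -0.158  1.858  0.173  0.612 -0.234]
5.0167 -1.6334360721146235 [-0.8  1.6  2.1] [ 0.44  0.22 -0.03] 12.273405675513303
6.3917
```

View pics/knob2.png

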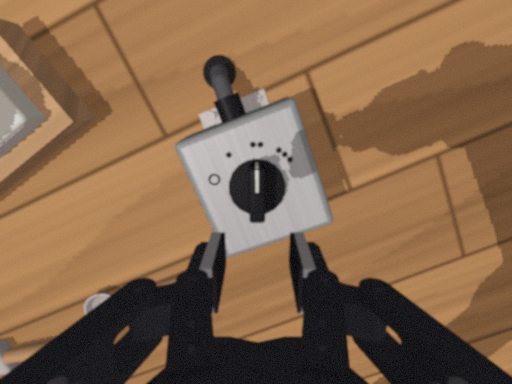

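The white line now points at the two dots, at about (257,145). Next is the cap: open the gripper, go above the jar and take a close look.

Run:
```python
from h import *
arm.movep([.597,.087,.30],down(-.6)); arm.move_gripper(1.0); arm.pause(.1)
look("cap1"); print(arm.read_time(),arm.read_joint_positions())
```

```text
8.6167 [-0.09002477  0.54782048 -0.1477289   1.56915375  0.0894572   1.03124649
 -2.43303876]
```

View pics/cap1.png

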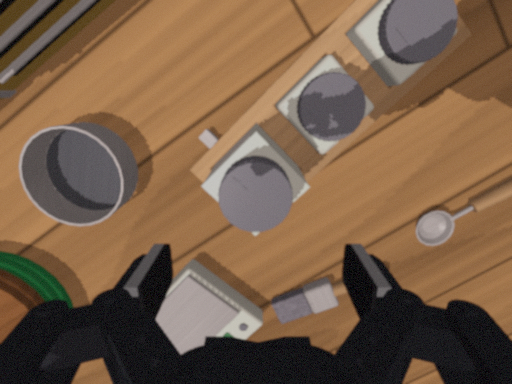

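Run:
```python
from h import *
from scipy.optimize import least_squares
c=cam("wrist"); im=cv2.imread("pics/cap1.png")
hsv=cv2.cvtColor(im,cv2.COLOR_BGR2HSV)
print(im[200,250],hsv[200,250],im[175,215],im[222,285],im[150,255])
m=((hsv[...,2]<150)&(hsv[...,0]>100)&(hsv[...,0]<160)).astype(np.uint8)*255
m=cv2.morphologyEx(m,cv2.MORPH_OPEN,np.ones((5,5)))
n,l,st,ce=cv2.connectedComponentsWithStats(m); i=l[200,250]; print(st[i],ce[i])
k,_=cv2.findContours((l==i).astype(np.uint8),cv2.RETR_EXTERNAL,cv2.CHAIN_APPROX_NONE)
p=k[0].reshape(-1,2); low=p[p[:,1]>195]
P=ray(c,low,.1405)[:,:2]
s=least_squares(lambda x:np.hypot(*(P-x[:2]).T)-x[2],[.597,.087,.031],loss="soft_l1",f_scale=.001); print("cap",s.x,np.abs(s.fun).mean())
# jar corners on the shoulder, z .107
q=ray(c,[[203,186],[258,127],[309,186],[257,234]],.107); print(q, q.mean(0))
g=cv2.createCLAHE(4,(4,4)).apply(im[...,1])
cv2.imwrite("pics/capz.png",cv2.resize(im[110:245,190:320],None,fx=4,fy=4,interpolation=cv2.INTER_CUBIC).astype(float).clip(0,140)*1.8)
```

```text
[124 117 126] [157  18 126] [190 195 196] [ 78 122 165] [135 143 152]
[     0      0    512    384 192517] [256.14412234 193.09660965]Traceback (most recent call last):
  File "<stdin>", line 11, in <module>
  File "h.py", line 15, in ray
    p=cv2.undistortPoints(np.array(uv,float).reshape(-1,1,2),K,d).reshape(-1,2)
      ~~~~~~~~~~~~~~~~~~~^^^^^^^^^^^^^^^^^^^^^^^^^^^^^^^^^^^^^^^^
cv2.error: OpenCV(4.12.0) /io/opencv/modules/calib3d/src/undistort.dispatch.cpp:347: error: (-215:Assertion failed) CV_IS_MAT(_src) && CV_IS_MAT(_dst) && (_src->rows == 1 || _src->cols == 1) && (_dst->rows == 1 || _dst->cols == 1) && _src->cols + _src->rows - 1 == _dst->rows + _dst->cols - 1 && (CV_MAT_TYPE(_src->type) == CV_32FC2 || CV_MAT_TYPE(_src->type) == CV_64FC2) && (CV_MAT_TYPE(_dst->type) == CV_32FC2 || CV_MAT_TYPE(_dst->type) == CV_64FC2) in function 'cvUndistortPointsInternal'
```

Run:
```python
from h import *
from scipy.optimize import least_squares
c=cam("wrist"); im=cv2.imread("pics/cap1.png")
b=cv2.GaussianBlur(im,(0,0),1.2); hsv=cv2.cvtColor(b,cv2.COLOR_BGR2HSV)
m=((hsv[...,2]<150)&(hsv[...,1]<70)&(hsv[...,2]>70)).astype(np.uint8)
m=cv2.morphologyEx(m,cv2.MORPH_OPEN,np.ones((7,7)))
n,l,st,ce=cv2.connectedComponentsWithStats(m); i=l[200,250]; print(st[i],ce[i])
k,_=cv2.findContours((l==i).astype(np.uint8),cv2.RETR_EXTERNAL,cv2.CHAIN_APPROX_NONE)
p=k[0].reshape(-1,2); low=p[p[:,1]>195]
P=ray(c,low,.1405)[:,:2]
s=least_squares(lambda x:np.hypot(*(P-x[:2]).T)-x[2],[.597,.087,.031],loss="soft_l1",f_scale=.001); print("cap",s.x,np.abs(s.fun).mean())
q=ray(c,[[203,186],[258,127],[309,186],[257,234]],.107); print(q, q.mean(0))
z=cv2.resize(im[110:245,190:320],None,fx=4,fy=4,interpolation=cv2.INTER_CUBIC).astype(float)
cv2.imwrite("pics/capz.png",((z-80)*3).clip(0,255))
```

```text
[ 220  143   83   88 5092] [259.6569128  189.83955224]
cap [0.59414913 0.08893926 0.02997244] 0.00039757806891223334
[[0.62143521 0.1293816  0.107     ]
 [0.63707966 0.05666283 0.107     ]
 [0.56561453 0.04803781 0.107     ]
 [0.55230235 0.11586391 0.107     ]] [0.59410794 0.08748654 0.107     ][ WARN:0@0.189] global loadsave.cpp:1063 imwrite_ Unsupported depth image for selected encoder is fallbacked to CV_8U.
```

View pics/capz.png

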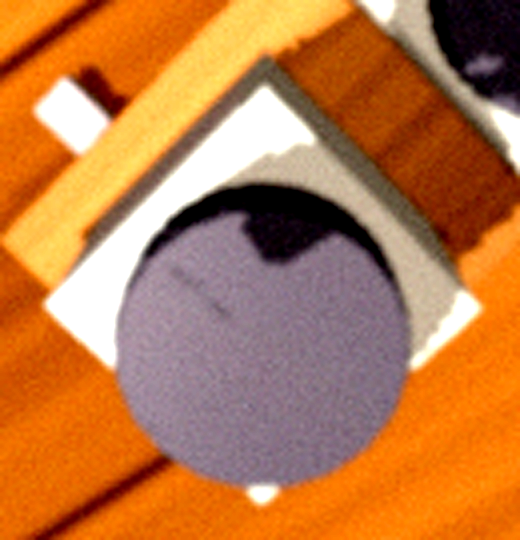

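The rib lies upper-left of the cap's centre, at crop (200,290) against (264,342). That puts the cap about 0.1 rad past the jar's x, and its axis at about (0.594, 0.0885). I'll grip it and turn about 1.4 rad counter-clockwise.

Run:
```python
from h import *
c=cam("wrist"); r=ray(c,[[256,195.3],[240,182.5]],.1405); d=r[1]-r[0]
print(r, "rib yaw",np.arctan2(d[1],d[0]), np.hypot(*d[:2]))
x,y,z=.594,.0885,.186
def st(s): print(s,round(arm.read_time(),2),arm.read_tool_pos().round(4),arm.read_ft_force().round(1),arm.read_wrist_torque().round(2),round(arm.read_opening()*85,1),round(arm.read_finger_force(),1))
arm.line_to([x,y,.21]); arm.line_to([x,y,z],.05); st("down")
arm.move_gripper(0,50); arm.pause(.2); st("grip")
for a in (.35,.7,1.05):
    arm.line_to([x,y,z+.0021*a],velocity=.0009,ori=down(-.6+a)); st(a)
```

```text
[[0.59549301 0.08727609 0.1405    ]
 [0.61183356 0.09174039 0.1405    ]] rib yaw 0.26669547842917823 0.016939408510978006
down 10.0 [0.594  0.0885 0.1858] [-0.6 -0.6  0.6] [-0.02  0.05 -0.05] 84.9 0.0
grip 10.55 [0.595  0.0895 0.187 ] [3.4 2.9 5.4] [ 0.6  -0.31  0.01] 60.5 54.9
0.35 11.05 [0.5946 0.0886 0.1875] [1.7 1.8 5.1] [ 0.32 -0.29  0.09] 60.3 55.0
0.7 11.55 [0.595  0.0885 0.1882] [3.5 2.6 5.2] [ 0.29 -0.62  0.07] 60.3 54.9
1.05 12.05 [0.5945 0.0888 0.1886] [2.9 2.1 4.4] [ 0.46 -0.71  0.06] 60.4 54.9
```

Run:
```python
from h import *
x,y,z=.594,.0885,.186
def st(s): print(s,round(arm.read_time(),2),arm.read_tool_pos().round(4),arm.read_ft_force().round(1),arm.read_wrist_torque().round(2),round(arm.read_opening()*85,1),round(arm.read_finger_force(),1))
arm.line_to([x,y,z+.0029],velocity=.0009,ori=down(-.6+1.40)); arm.pause(.2); st(1.4)
print("yaw",Ro.from_quat(arm.read_eef_rot()).as_matrix()[:2,0])
for dz in (.0045,.006,.0075):
    arm.line_to([x,y,z+dz],velocity=.01); arm.pause(.15); st(dz)
look("lift","side")
im=cv2.imread("pics/lift.png"); cv2.imwrite("pics/liftz.png",cv2.resize(im[120:280,200:340],None,fx=3.5,fy=3.5,interpolation=cv2.INTER_CUBIC))
```

```text
1.4 12.75 [0.594  0.0888 0.1889] [2.5 2.1 3.5] [ 0.61 -0.77  0.01] 60.5 54.8
yaw [0.6974017  0.71668045]
0.0045 13.21 [0.5934 0.0881 0.1899] [ 1.7  2.2 -1.8] [ 0.48 -0.4  -0.03] 60.1 54.4
0.006 13.66 [0.5937 0.0883 0.1918] [ 1.   1.7 -1.6] [ 0.38 -0.26 -0.08] 60.3 54.3
0.0075 14.11 [0.594  0.0886 0.1936] [ 1.2  2.6 -1.8] [ 0.41 -0.24 -0.  ] 60.2 54.4
```

View pics/liftz.png

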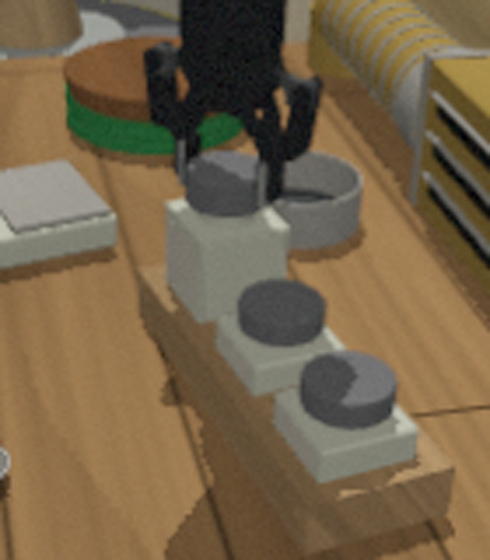

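The wrist force holds at about -1.8 N, which is only the cap's weight. In the side view the jar is still down in its well, so the cap is free. I'll lift to about 20 mm over the mouth.

Run:
```python
from h import *
arm.line_to([.594,.0885,.221],velocity=.03); arm.pause(.4)
print(arm.read_time(),arm.read_tool_pos(),arm.read_ft_force().round(1),arm.read_finger_force())
look("end","side")
im=cv2.imread("pics/end.png"); cv2.imwrite("pics/endz.png",cv2.resize(im[100:260,200:340],None,fx=3.5,fy=3.5,interpolation=cv2.INTER_CUBIC))
```

```text
15.625 [0.59398241 0.08854191 0.22091967] [-0.6  0.  -1. ] 54.76998031139374
```

View pics/endz.png

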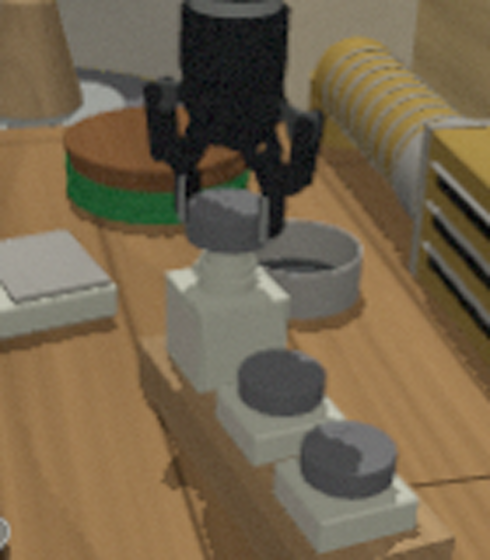

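The cap is level over the bare neck, with its lower edge at about crop row 250. The jar is seated and the grip is steady at 55 N, so I'm handing in.

```bash
python3 -c "
from station import ticket
print(ticket.finish_job())"
```

```text
the job is handed in; nothing more can be done
None
```

Job handed in at about 16 s, no verdict returned: the fan knob points at two dots, and the cap is off and held level an estimated 20 mm over the mouth, with the jar still in its well.

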